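# Put the laundry's coin sorter together

## Robot

A 6-joint arm with a two-finger parallel gripper is mounted at the origin on the work surface. World frame = base frame: x ahead of the robot, y to its left, z up, the work surface at z = 0. Lengths are in mm, angles in rad, forces in N, time in s.
With the tool pointing down it reaches from about 275 to 750 mm from the base axis. Payload 10.2 kg.
Tool frame: the origin (TCP) lies at the very end of the fingers, on their centre line; the grasp point (between the pads) lies 19 mm behind it; z points along the fingers, y is the line along which they close (so a half turn about z gives the same grasp; the last joint's range is limited). The gripper opens to 85 mm and grips with 20 to 120 N. Pads are 22 mm wide; open, the fingers measure 114 mm over their backs; the gripper's body (76 mm by 85 mm) begins 54 mm behind the grasp point. The pads swing forward as they close: fully open they stand 13 mm farther back than shut.
Start: joints at [1.008, 0.313, 1.498, -0, 1.331, -0.223], TCP at [174.995, 494.983, 231.294] pointing down, gripper open.
Joint ranges: [-2.94, 2.94], [-0.97, 2.17], [0.19, 2.56], [-1.23, 4.37], [0.02, 3.11], [-2.88, 2.88]. Speed limits (rad/s): [2.39, 2.39, 3.01, 3.14, 3.14, 3.14].

## Interface

Orientations are given as a rotation vector (axis times angle).
In Python, from station import monitor, read_camera, camera_params, workorder gives the robot as it stands. The module is installed in compiled form; this text tells all that it offers.
- The arm moves only by the shell command python3 -m handwheel 'ROWS' [FORCE]. ROWS is a JSON list of rows, 1 to 10 of them, each an object with the fields turn_vec (a list: a rotation vector rx, ry, rz in parts of the range, where 1.0 means 120 degrees), trans (a list: dx, dy, dz in shares of 750 mm (1.0 is 750 mm)), aperture (the opening from 0.0 (shut) to 1.0 (fully open)); a field left out counts as zero (the opening has to be given); each row shifts and turns the commanded pose from where the row before left it, along the tool's axes as they then stand; what a row does not reach is not made up. A row lasts 1/8 s, in which the tool goes at most 62.5 mm and 0.188 rad, less where a joint would pass 70% of its speed; a pose out of reach is approached as far as the arm can. The fingers move at their own pace and stop on an object; FORCE is the grip in N (left out, the last holds). Time passes only in rows, so rows that do not move let the fingers close. It prints the time, the measured TCP pose, the force, the opening and the grip force at its end. Shift and turn numbers lie between -1 and 1, and a call with a number outside is refused. Input that does not fit is refused with a message, and nothing moves.
- monitor.get_state(): the state, without advancing time (a new reading comes with each control period).
- read_camera(name): name is "scene" or "top" or "wrist"; returns the picture (384x512x3 uint8, blue, green, red); there is no depth.
- camera_params(name): a dict with "intrinsics" (3x3 intrinsics, pixels), "camera_from_world" (4x4, takes a point from world to camera coordinates); the wrist camera has in their place "T_tool_cam" (4x4, takes a point from camera to tool coordinates, whose origin is the TCP and whose axes are the flange's). Camera axes: x right, y down, z forward; pixel columns grow to the right and rows downward; lengths in mm; the calibration is good to about 2 mm. A picture is of the moment at which its call begins: read the wrist's pose just before it. camera_params takes no time and is no camera call.
- workorder.finish_job(): hands the job in; it is judged then, once.
The state is a dict: "time_s": time; "joints": joint angles; "qd": joint speeds; "joint_torque": joint torques, N m; "tool_pos": TCP position; "tcp_rot": TCP orientation; "contact_force": force on the tool from outside, world axes, zero at the start; "torque": the same for the moment, N m; "finger_gap": opening from 0.0 (shut) to 1.0 (fully open); "gripper_force": force on a finger pad.
Only numpy, scipy, OpenCV 4.12 (cv2) and the standard library are available. Lean on these libraries where they do the work, as an engineer would, in place of code of your own. Each camera call takes 0.05 s, during which the arm holds its last target. There are 200 camera calls.

## Task

Get the coin sorter ready for counting: put the emptied coin box, which stands in the way of the catch tray, upright on the middle of the rubber mat, and build the sorter up on its base. From the bottom up it is the closed catch tray, the sieve tray with small holes, the sieve tray with large holes and the cover, each seated fully down in the one below. Leave the detergent jug, the dosing cup and the soap carton where they stand.

Things in the scene. Friction and masses are not known exactly. Their poses are not given: they have to be found in the camera images.
- sorter_base: Base of the coin sorter, fixed: dark steel plate 86 x 136 x 6 mm with a bright rectangular rim like a tray's on it, outside 64 x 112 mm, wall 2.5, mouth 59 x 107, rim top 14 mm up. Origin: centre of its underside; x across the width, y along the length, z up. A tray seated on it rests on the rim, its origin 7 mm above this one.
- catch_tray: Grey plastic tray, closed floor, open top, 64 (x) x 112 (y) x 30 mm high, walls 2.5, mouth 59 x 107; sides upright from 7 mm up. Below, a foot 7 mm deep, tapered from 55 x 103 to 51 x 99, drops into the mouth below (2 mm play). Either way round. Origin: centre of the foot's underside, z up. 0.06-0.13 kg. The coin box stands some 10 mm off its -x side (towards the robot): no room for a finger.
- small_hole_tray: Sieve tray with 14 small round holes (17 mm) in the floor, in staggered rows of 5, 4, 5. Otherwise as the catch tray: grey plastic, 64 mm wide (x) x 112 mm long (y) x 30 mm high, walls 2.5 mm, same foot, same mouth, origin at the centre of the foot's underside, z up; either way round. Seated, its origin is 23 mm above that of the tray below. 0.06-0.13 kg, lying on the counter.
- large_hole_tray: Sieve tray with 6 large round holes (25 mm) in the floor, in two rows of three. Otherwise as the catch tray: grey plastic, 64 mm wide (x) x 112 mm long (y) x 30 mm high, walls 2.5 mm, same foot, same mouth, origin at the centre of the foot's underside, z up; either way round. Seated, its origin is 23 mm above that of the tray below. 0.06-0.13 kg, lying on the counter.
- cover: Cover: grey plastic plate 64 (x) x 112 (y) x 4 mm, from 7 to 11 mm above its origin, on the same tapered foot as the trays. On top a grip bar 12 mm wide (x), 50 mm long (y), from 11 to 33 mm above the origin. Origin: centre of the foot's underside, z up. Seated, 23 mm above the origin of the tray below. 0.05-0.1 kg, lying on the counter.
- coin_box: Emptied coin box of a washer: open-topped sheet-steel box 62 mm wide (x) x 112 mm long (y) x 72 mm high, walls 2.5 mm, with a top plate over part of it, a dark lock plate and a round lock at its +y end (reaching 65 mm from the centre). Origin: centre of its underside, z up. 0.3-0.6 kg. Stands on the counter in front of the catch tray.
- mat: Black rubber mat, fixed on the counter, 100 (x) x 140 (y) x 3 mm thick. Origin: centre of its underside; its top is 3 mm above it.
- detergent_jug: Bystander: white detergent jug, 60 x 100 mm, 210 mm high with its blue cap, standing at the right end of the work. Origin: centre of its underside.
- dosing_cup: Bystander: small white plastic dosing cup, 64 mm across the rim, 55 mm high, at the left end of the work. Origin: centre of its underside.
- soap_carton: Bystander: upright cardboard soap carton, 40 x 75 mm, 85 mm high, at the front middle of the work, nearest the robot. Origin: centre of its underside.
Things that resemble listed ones, but are neither listed nor needed, are in the scene too. Leave any green or purple look-alike of the small_hole_tray alone. What is shaped like the catch_tray but green is not meant.

How it is judged (in metres and radians):
At the end, for the whole second after the job is handed in: On the base, bottom up: catch, small-hole, large-hole tray, cover; each upright (0.06 rad), within 6 mm and 0.1 rad (either way round) of the part below, fully seated (origin 7 mm above the base's, then 23 mm each, +-2.5). Coin box upright on the mat, centres within 25 mm. All at rest (horizontal distance between catch_tray and sorter_base below 0.006 m and z of catch_tray in the frame of sorter_base between 0.0045 and 0.0095 m and angle between the x axis of catch_tray and the x axis of sorter_base, either way round below 0.1 rad and angle between each of catch_tray, small_hole_tray, large_hole_tray, cover, coin_box's own z axis and vertical below 0.06 rad and horizontal distance between small_hole_tray and catch_tray below 0.006 m and z of small_hole_tray in the frame of catch_tray between 0.0205 and 0.0255 m and angle between the x axis of small_hole_tray and the x axis of catch_tray, either way round below 0.1 rad and horizontal distance between large_hole_tray and small_hole_tray below 0.006 m and z of large_hole_tray in the frame of small_hole_tray between 0.0205 and 0.0255 m and angle between the x axis of large_hole_tray and the x axis of small_hole_tray, either way round below 0.1 rad and horizontal distance between cover and large_hole_tray below 0.006 m and z of cover in the frame of large_hole_tray between 0.0205 and 0.0255 m and angle between the x axis of cover and the x axis of large_hole_tray, either way round below 0.1 rad and horizontal distance between coin_box and mat below 0.025 m and z of coin_box in the frame of mat between 0.0005 and 0.0055 m and linear speed of each of catch_tray, small_hole_tray, large_hole_tray, cover, coin_box below 0.02 m/s and angular speed of each of catch_tray, small_hole_tray, large_hole_tray, cover, coin_box below 0.2 rad/s); the robot touches nothing.
It fails at once if the detergent jug is shifted by more than 25 mm or knocked over (distance of detergent_jug from where it was at the start of the episode above 0.025 m or angle between detergent_jug's own z axis and vertical above 0.35 rad).
It fails at once if the dosing cup is shifted by more than 25 mm or knocked over (distance of dosing_cup from where it was at the start of the episode above 0.025 m or angle between dosing_cup's own z axis and vertical above 0.35 rad).
It fails at once if the soap carton is shifted by more than 25 mm or knocked over (distance of soap_carton from where it was at the start of the episode above 0.025 m or angle between soap_carton's own z axis and vertical above 0.35 rad).
It also fails if it takes over 131 s, if anything falls off the work surface, if the arm or the gripper's body presses on something with over 40 N, if the wrist force passes 120 N, or if a joint passes its speed limit or range.

## Working session

There is one attempt and no reset: what is moved stays moved. The work goes in short steps, Python scripts to look and compute and a shell command to move; the robot and the scene stay as the last step left them, time stands still between calls to the robot, and variables do not carry over. Pictures are saved under pics/ and viewed, at most 14 in all, crops included, and the job is handed in when it is done.

```bash
mkdir -p pics; python3 - <<'E'
from station import *
import cv2
for n in("scene","top"):
    cv2.imwrite(f"pics/{n}0.png",read_camera(n)); p=camera_params(n); print(n,p["intrinsics"],p["camera_from_world"])
print(camera_params("wrist")); s=monitor.get_state(); print(s["tcp_rot"],s["tool_pos"],s["time_s"])
E
```

```text
scene [[410.76017676   0.         262.31664705]
 [  0.         410.76017676 187.46662129]
 [  0.           0.           1.        ]] [[-8.81344876e-01  4.72466768e-01  2.52226551e-03  5.13195607e+02]
 [ 2.67113879e-01  5.02666465e-01 -8.22177962e-01 -1.50488659e+02]
 [-3.89719623e-01 -7.23948602e-01 -5.69224944e-01  1.65611653e+03]
 [ 0.00000000e+00  0.00000000e+00  0.00000000e+00  1.00000000e+00]]
top [[367.26389165   0.         259.14405989]
 [  0.         367.26389165 190.20048818]
 [  0.           0.           1.        ]] [[ 1.97857314e-02 -9.99681362e-01  1.56747965e-02 -8.47270793e+00]
 [-9.87414808e-01 -2.19986320e-02 -1.56614360e-01  6.17048618e+02]
 [ 1.56909281e-01 -1.23787965e-02 -9.87535439e-01  9.60835809e+02]
 [ 0.00000000e+00  0.00000000e+00  0.00000000e+00  1.00000000e+00]]
{'intrinsics': array([[280.98999627,   0.        , 247.6686232 ],
       [  0.        , 280.98999627, 191.55854409],
       [  0.        ,   0.        ,   1.        ]]), 'T_tool_cam': array([[-4.07024603e-04, -9.65819061e-01, -2.59216850e-01,
         6.60281393e+01],
       [ 9.99999037e-01, -7.37085888e-04,  1.17610946e-03,
        -7.65440107e-01],
       [-1.32697402e-03, -2.59216121e-01,  9.65818431e-01,
        -1.42717185e+02],
       [ 0.00000000e+00,  0.00000000e+00,  0.00000000e+00,
         1.00000000e+00]])}
[-5.31160573e-01 -3.09594467e+00  1.61404718e-03] [174.89023491 494.77845493 230.81346832] 0.1
```

View pics/scene0.png

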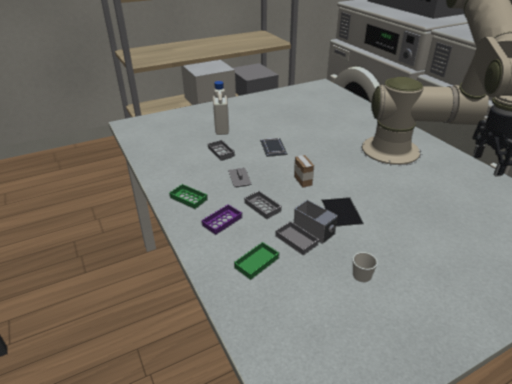

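View pics/top0.png

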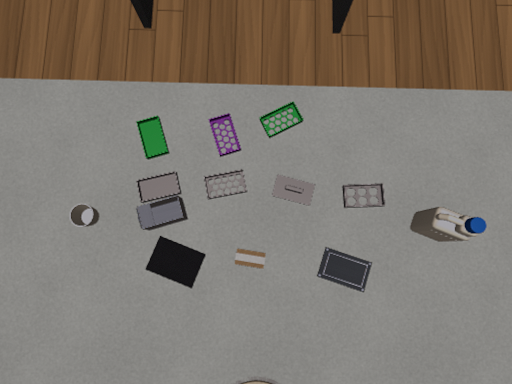

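The top view shows the coin box at (162,213) in front of the catch tray at (159,187). The small-hole tray is at (226,184), the cover at (294,190), the large-hole tray at (363,196), the base at (345,270) and the mat at (176,262). The bystanders are the cup (83,215), the carton (250,258) and the jug (450,225). I'll enlarge the picture next to pick corners.

```bash
python3 - <<'E'
import cv2
im=cv2.imread("pics/top0.png")
for n,(x,y,w,h) in dict(L=(130,165,125,125),R=(265,165,125,130)).items():
    c=cv2.resize(im[y:y+h,x:x+w],None,fx=4.6,fy=4.6,interpolation=cv2.INTER_CUBIC)
    cv2.imwrite(f"pics/c{n}.png",c)
E
```

```text
(no output)
```

View pics/cL.png

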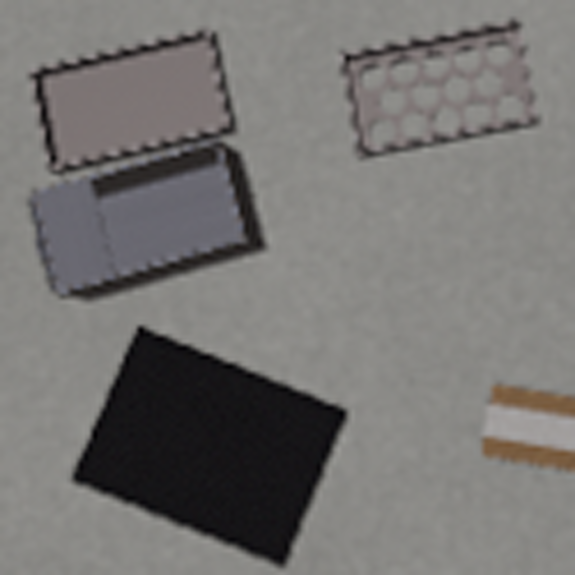

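View pics/cR.png

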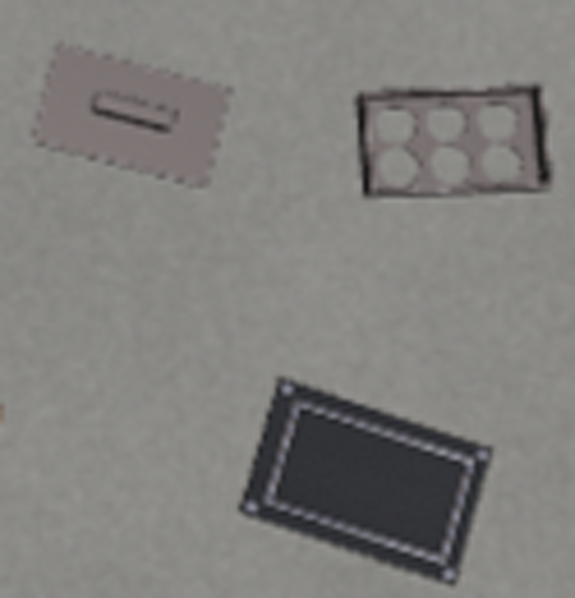

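```bash
cat > h.py <<'E'
import numpy as np, cv2
from scipy.optimize import least_squares
from scipy.spatial.transform import Rotation as Ro
from station import *
def cam(n,st=None):
    p=camera_params(n); K=p["intrinsics"]
    if n=="wrist":
        T=np.eye(4); T[:3,:3]=Ro.from_rotvec(st["tcp_rot"]).as_matrix(); T[:3,3]=st["tool_pos"]
        return K,np.linalg.inv(T@p["T_tool_cam"])
    return K,p["camera_from_world"]
def ray(uv,z,K,C):
    d=np.c_[uv,np.ones(len(uv))]@np.linalg.inv(K).T@C[:3,:3]; o=-C[:3,:3].T@C[:3,3]
    return (o+d*((z-o[2])/d[:,2])[:,None])[:,:2]
def rect(uv,z,K,C):
    "corners in image -> centre, yaw of the SHORT axis (x), sides"
    P=ray(np.array(uv,float),z,K,C); c=P.mean(0)
    a=P[1]-P[0]+P[2]-P[3]; b=P[3]-P[0]+P[2]-P[1]; a/=2; b/=2
    l,s=(a,b) if np.hypot(*a)>np.hypot(*b) else (b,a)
    y=np.arctan2(l[1],l[0]); y=y if y>0 else y+np.pi
    return c.round(1),round(y-np.pi/2,3),np.hypot(*s).round(1),np.hypot(*l).round(1)
def crop(uv,o,f=4.6): return (np.array(uv)+.5)/f-.5+o
def togo(xyz,yaw):
    "row totals: turn about tool z, then shift in the tool axes AFTER the turn; tool down, tool y along yaw"
    s=monitor.get_state(); R=Ro.from_rotvec(s["tcp_rot"]).as_matrix()
    cur=np.arctan2(R[1,1],R[0,1]); d=(yaw-cur+np.pi/2)%np.pi-np.pi/2
    w=-d
    a=cur+d; yv=np.array([np.cos(a),np.sin(a),0]); zv=np.array([0,0,-1.]); xv=np.cross(yv,zv)
    D=np.array(xyz)-s["tool_pos"]
    print("rz",round(w,3),"d",(np.array([xv,yv,zv])@D).round(1),"| tilt",np.arccos(-R[2,2]).round(4),"j6",s["joints"][5].round(2),"t",round(s["time_s"],1))
E
python3 - <<'E'
from h import *
K,C=cam("top"); L=(130,165);R=(265,165)
for n,o,z,uv in [("catch",L,30,[(32,73),(212,33),(237,132),(55,172)]),("mat",L,3,[(140,327),(347,412),(285,566),(74,480)]),
 ("small",L,30,[(345,57),(518,22),(538,123),(362,158)]),("cover",R,11,[(57,43),(233,90),(208,188),(35,145)]),
 ("large",R,30,[(358,95),(540,87),(550,187),(365,196)]),("base",R,6,[(283,378),(492,450),(455,582),(240,513)]),
 ("baserim",R,14,[(293,402),(475,457),(447,560),(267,504)]),("boxtop?",L,72,[(30,190),(222,148),(245,240),(60,295)])]:
    print(n,*rect(crop(uv,o),z,K,C))
s=monitor.get_state(); R=Ro.from_rotvec(s["tcp_rot"]).as_matrix(); print(R.round(3))
c=ray(np.array([(83,216),(250,258),(450,225)]),30,K,C);print(c)
togo([505,205,200],.2)
E
```

```text
catch [623.3 284.7] 0.246 63.2 111.2
mat [418.7 232.2] -0.359 97.7 137.4
small [635.2  99. ] 0.224 63.6 108.1
cover [626.2 -94.3] -0.234 64.8 111.7
large [ 612.2 -287.9] 0.068 62.0 112.8
base [ 407.2 -237.8] -0.298 83.6 133.9
baserim [ 407.5 -237.7] -0.275 63.0 112.7
boxtop? [549.1 266.3] 0.277 59.5 110.5
[[-0.943  0.333 -0.001]
 [ 0.333  0.943 -0.001]
 [ 0.    -0.001 -1.   ]]
[[ 537.48548627  486.96397587]
 [ 432.85013086   25.43813739]
 [ 533.90185819 -528.46320294]]
rz 1.031 d [-349.6  266.    30.8] | tilt 0.0011 j6 -0.22 t 0.1
```

The rows are not in the units I measure in: shifts go in shares of 750 mm and turns go in shares of 120 degrees. I convert before sending: 0.164 rad is 0.0783.

```bash
python3 -c "
from h import *
togo([552,266,160],.25)"
python3 -m handwheel '[{"turn_vec": [0,0,0.0783],"aperture": 1},{"turn_vec": [0,0,0.0783],"aperture": 1},{"turn_vec": [0,0,0.0783],"aperture": 1},{"turn_vec": [0,0,0.0783],"aperture": 1},{"turn_vec": [0,0,0.0783],"aperture": 1},{"turn_vec": [0,0,0.0764],"aperture": 1}]' 40;python3 -c "
from h import *
togo([552,266,160],.25)"
```

```text
rz 0.981 d [-315.   308.8   70.8] | tilt 0.0011 j6 -0.22 t 0.1
time_s: 0.85
tool_pos: [174.9, 494.8, 231.0]
tcp_rot: [1.932, 2.477, -0.001]
contact_force: [0.5, -0.2, 0.5]
finger_gap: 0.999
gripper_force: 0.0
rz -0.004 d [-315.   308.8   71. ] | tilt 0.0008 j6 0.76 t 0.8
```

Scaled: -39 mm is -0.052, 36 mm is 0.048.

```bash
python3 -m handwheel '[{"trans": [-0.052,0.052,0.0117],"aperture": 1},{"trans": [-0.052,0.052,0.0117],"aperture": 1},{"trans": [-0.052,0.052,0.0117],"aperture": 1},{"trans": [-0.052,0.052,0.0117],"aperture": 1},{"trans": [-0.052,0.052,0.0117],"aperture": 1},{"trans": [-0.052,0.052,0.0117],"aperture": 1},{"trans": [-0.052,0.052,0.0117],"aperture": 1},{"trans": [-0.052,0.048,0.0117],"aperture": 1},{"aperture": 1},{"aperture": 1}]';python3 -c "
from h import *
togo([552,266,160],.25)
import json
s=monitor.get_state(); json.dump({k:list(s[k]) for k in('tool_pos','tcp_rot')},open('w1.json','w'))
cv2.imwrite('pics/w1.png',read_camera('wrist'))"
```

```text
time_s: 2.1
tool_pos: [551.3, 269.7, 160.6]
tcp_rot: [-1.926, -2.481, 0.001]
contact_force: [-0.8, 0.3, 0.6]
finger_gap: 1.004
gripper_force: 0.0
rz 0.001 d [-3.8 -0.3  0.6] | tilt 0.0009 j6 0.01 t 2.1
```

View pics/w1.png

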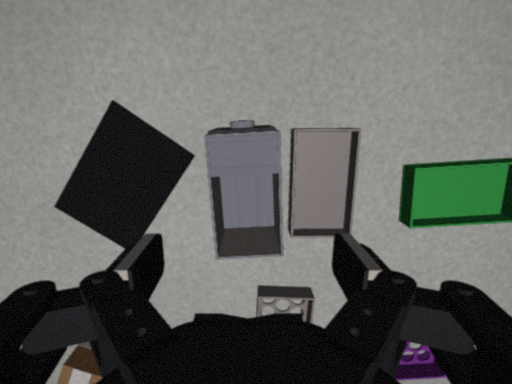

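The wrist view shows the box rim corners at about (207,133), (280,129), (282,255) and (216,258). The catch rim corners are at (291,129), (359,129), (353,236) and (289,236). The lock is at (242,124), which is the +y end.

```bash
python3 -c "
from h import *
import json
K,C=cam('wrist',json.load(open('w1.json')))
for z in (72,):print(rect([(207,133),(280,129),(282,255),(216,258)],z,K,C), ray(np.array([(207,133),(280,129),(282,255),(216,258)]),72,K,C))
print(rect([(291,129),(359,129),(353,236),(289,236)],30,K,C))
print(rect([(114,101),(193,156),(128,251),(56,206)],3,K,C))
im=cv2.imread('pics/w1.png');cv2.imwrite('pics/w1c.png',cv2.resize(im[115:265,195:370],None,fx=4,fy=4,interpolation=cv2.INTER_CUBIC))"
```

```text
(array([549.9, 267.4]), np.float64(0.292), np.float64(59.5), np.float64(111.6)) [[505.75393807 312.00273031]
 [561.96844858 329.643509  ]
 [594.60325183 222.78310406]
 [537.28709708 205.02300126]]
(array([623.8, 286.9]), np.float64(0.283), np.float64(66.0), np.float64(109.9))
(array([418.2, 232. ]), np.float64(-0.372), np.float64(94.4), np.float64(137.7))
```

View pics/w1c.png

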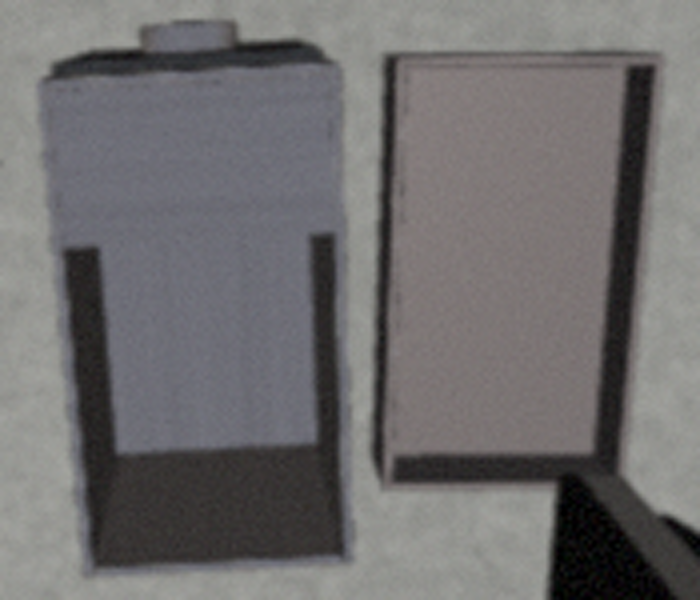

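The crop puts the box rim corners at (40,80), (342,68), (352,556) and (88,572). The catch rim corners are at (398,54), (662,54), (~620,482) and (390,486).

```bash
python3 -c "
from h import *
import json
K,C=cam('wrist',json.load(open('w1.json')))
print(rect(crop([(40,80),(342,68),(352,556),(88,572)],(195,115),4),72,K,C))
print(rect(crop([(395,54),(662,54),(622,482),(386,486)],(195,115),4),30,K,C))
togo([550,267,36],.28)"
```

```text
(array([549.8, 266.9]), np.float64(0.306), np.float64(60.5), np.float64(109.2))
(array([624.2, 287.7]), np.float64(0.265), np.float64(62.7), np.float64(110.3))
rz -0.028 d [ -2.8  -1.9 124.9] | tilt 0.0004 j6 0.01 t 2.1
```

Scaled: 35 mm is 0.0467, 30 mm is 0.04, -0.034 rad is -0.0162.

```bash
python3 -m handwheel '[{"turn_vec": [0,0,-0.0162],"trans": [-0.0037,-0.0025,0.0333],"aperture": 1},{"trans": [0,0,0.04],"aperture": 1},{"trans": [0,0,0.0467],"aperture": 1},{"trans": [0,0,0.0467],"aperture": 1},{"aperture": 1},{"aperture": 0},{"aperture": 0},{"aperture": 0},{"aperture": 0},{"aperture": 0}]' 60;python3 -m handwheel '[{"trans": [0,0,-0.0333],"aperture": 0},{"trans": [0,0,-0.0333],"aperture": 0},{"trans": [0,0,-0.0133],"aperture": 0},{"aperture": 0}]';python3 -c "
from h import *
togo([418.5,232,102],-.365)"
```

```text
time_s: 3.4
tool_pos: [551.5, 267.0, 38.3]
tcp_rot: [1.882, 2.513, 0.004]
contact_force: [-1.2, 0.9, 6.7]
finger_gap: 0.716
gripper_force: 67.3
time_s: 3.9
tool_pos: [550.7, 266.4, 96.2]
tcp_rot: [1.883, 2.514, 0.001]
contact_force: [0.2, -0.3, -4.9]
finger_gap: 0.715
gripper_force: 67.9
rz 0.65 d [ -79.3 -111.2   -5.8] | tilt 0.0007 j6 -0.03 t 3.9
```

Scaled: -37 mm is -0.0493, -27 mm is -0.036, 0.165 rad is 0.0788.

```bash
python3 -m handwheel '[{"turn_vec": [0,0,0.0788],"aperture": 0},{"turn_vec": [0,0,0.0788],"aperture": 0},{"turn_vec": [0,0,0.0788],"aperture": 0},{"turn_vec": [0,0,0.074],"aperture": 0},{"trans": [-0.0347,-0.0493,0],"aperture": 0},{"trans": [-0.0347,-0.0493,0],"aperture": 0},{"trans": [-0.036,-0.0493,0],"aperture": 0},{"aperture": 0},{"aperture": 0}]';python3 -c "
from h import *
togo([418.5,232,42],-.365)"
```

```text
time_s: 5.03
tool_pos: [419.2, 232.2, 95.7]
tcp_rot: [2.588, 1.781, 0.0]
contact_force: [-0.0, -0.5, -4.9]
finger_gap: 0.718
gripper_force: 68.7
rz -0.0 d [-0.4 -0.5 53.7] | tilt 0.0003 j6 0.63 t 5.0
```

Scaled: 25 mm is 0.0333, 20 mm is 0.0267.

```bash
python3 -m handwheel '[{"trans": [0,0,0.0333],"aperture": 0},{"trans": [0,0,0.0267],"aperture": 0},{"trans": [0,0,0.0067],"aperture": 0},{"trans": [0,0,0.0027],"aperture": 0},{"trans": [0,0,0.0013],"aperture": 0},{"aperture": 0},{"aperture": 0}]';python3 -m handwheel '[{"aperture": 1},{"aperture": 1},{"aperture": 1},{"trans": [0,0,-0.0267],"aperture": 1},{"trans": [0,0,-0.04],"aperture": 1},{"trans": [0,0,-0.0533],"aperture": 1},{"aperture": 1}]';python3 -c "
from h import *
togo([624,287,120],.262)"
```

```text
time_s: 5.9
tool_pos: [419.0, 232.2, 43.2]
tcp_rot: [2.587, 1.781, 0.001]
contact_force: [0.1, -0.6, -5.0]
finger_gap: 0.716
gripper_force: 68.5
time_s: 6.78
tool_pos: [420.1, 232.6, 135.4]
tcp_rot: [2.586, 1.78, 0.008]
contact_force: [0.5, 0.2, -0.2]
finger_gap: 0.996
gripper_force: 0.0
rz -0.627 d [-2.00e-01  2.11e+02  1.54e+01] | tilt 0.0057 j6 0.63 t 6.8
```

Scaled: 42 mm is 0.056, -0.157 rad is -0.075.

```bash
python3 -m handwheel '[{"turn_vec": [0,0,-0.075],"aperture": 1},{"turn_vec": [0,0,-0.075],"aperture": 1},{"turn_vec": [0,0,-0.075],"aperture": 1},{"turn_vec": [0,0,-0.075],"aperture": 1},{"trans": [0,0.056,0],"aperture": 1},{"trans": [0,0.056,0],"aperture": 1},{"trans": [0,0.056,0],"aperture": 1},{"trans": [0,0.056,0],"aperture": 1},{"trans": [0,0.056,0],"aperture": 1},{"aperture": 1}]';python3 -c "
from h import *
import json
s=monitor.get_state(); json.dump({k:list(s[k]) for k in('tool_pos','tcp_rot')},open('w2.json','w'))
im=read_camera('wrist');cv2.imwrite('pics/w2.png',im)
t=read_camera('top');cv2.imwrite('pics/t2.png',t)
a=cv2.resize(im,None,fx=1.3,fy=1.3,interpolation=cv2.INTER_CUBIC)[:,:620]
b=cv2.resize(t[210:330,140:215],None,fx=2.3,fy=2.3,interpolation=cv2.INTER_CUBIC)
a[-b.shape[0]:,-b.shape[1]:]=b; cv2.imwrite('pics/v2.png',a)
togo([624,287,2],.262)"
```

```text
time_s: 8.02
tool_pos: [622.6, 286.6, 130.2]
tcp_rot: [-1.911, -2.492, 0.003]
contact_force: [-1.0, -0.8, -0.6]
finger_gap: 0.998
gripper_force: 0.0
rz 0.001 d [ -0.4   3.2 129.4] | tilt 0.0024 j6 -0.0 t 8.1
```

View pics/v2.png

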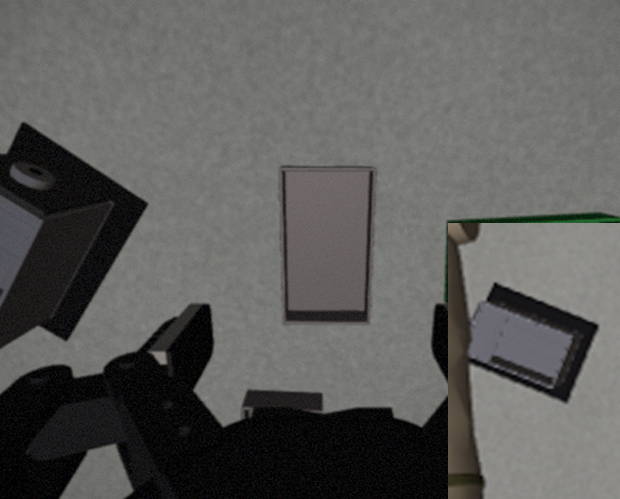

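The wrist view shows the catch rim at (280,166), (376,167), (369,323) and (285,322) in the 1.3x picture. The inset shows the box sitting on the mat.

```bash
python3 -c "
from h import *
import json
K,C=cam('wrist',json.load(open('w2.json')))
print(rect(crop([(280,166),(376,167),(369.5,323.5),(284.5,322)],(0,0),1.3),30,K,C))
togo([624,287,2],.262)"
```

```text
(array([625.2, 287.7]), np.float64(0.26), np.float64(62.1), np.float64(110.9))
rz 0.001 d [ -0.4   3.2 129.4] | tilt 0.0024 j6 -0.0 t 8.1
```

```bash
python3 -m handwheel '[{"trans": [-0.0009,0.0047,0.0453],"aperture": 1},{"trans": [0,0,0.0453],"aperture": 1},{"trans": [0,0,0.0453],"aperture": 1},{"trans": [0,0,0.032],"aperture": 1},{"trans": [0,0,0.002],"aperture": 1},{"aperture": 1},{"aperture": 0},{"aperture": 0},{"aperture": 0},{"aperture": 0}]' 35;python3 -m handwheel '[{"aperture": 0},{"trans": [0,0,-0.0267],"aperture": 0},{"trans": [0,0,-0.0533],"aperture": 0},{"trans": [0,0,-0.0533],"aperture": 0},{"trans": [0,0,-0.02],"aperture": 0},{"aperture": 0}]';python3 -c "
from h import *
togo([407.5,-237,120],-.287)"
```

```text
time_s: 9.38
tool_pos: [625.6, 287.2, 6.9]
tcp_rot: [1.91, 2.493, 0.002]
contact_force: [-2.4, -1.3, 5.9]
finger_gap: 0.737
gripper_force: 39.7
time_s: 10.12
tool_pos: [625.2, 287.0, 121.0]
tcp_rot: [1.911, 2.493, 0.001]
contact_force: [0.3, -0.6, -2.3]
finger_gap: 0.742
gripper_force: 39.0
rz 0.55 d [-564.2  -60.5    1. ] | tilt 0.0011 j6 -0.0 t 10.1
```

Scaled: -47 mm is -0.0627, -30 mm is -0.04, 0.19 rad is 0.0907.

```bash
python3 -m handwheel '[{"turn_vec": [0,0,0.0859],"aperture": 0},{"turn_vec": [0,0,0.0859],"aperture": 0},{"turn_vec": [0,0,0.0907],"aperture": 0},{"trans": [-0.04,-0.004,0],"aperture": 0},{"trans": [-0.0627,-0.0067,0],"aperture": 0},{"trans": [-0.0627,-0.0067,0],"aperture": 0},{"trans": [-0.0627,-0.0067,0],"aperture": 0},{"trans": [-0.0627,-0.0067,0],"aperture": 0},{"trans": [-0.0627,-0.0067,0],"aperture": 0},{"trans": [-0.0627,-0.0067,0],"aperture": 0}]';python3 -m handwheel '[{"trans": [-0.0627,-0.0067,0],"aperture": 0},{"trans": [-0.0627,-0.0067,0],"aperture": 0},{"trans": [-0.0627,-0.0067,0],"aperture": 0},{"trans": [-0.0627,-0.0067,0],"aperture": 0},{"trans": [-0.0627,-0.0067,0],"aperture": 0},{"trans": [-0.0467,-0.0053,0],"aperture": 0},{"aperture": 0},{"aperture": 0}]';python3 -c "
from h import *
import json
togo([407.5,-237,120],-.287)
s=monitor.get_state(); json.dump({k:list(s[k]) for k in('tool_pos','tcp_rot')},open('w3.json','w'))
im=read_camera('wrist');cv2.imwrite('pics/w3.png',im)
cv2.imwrite('pics/v3.png',cv2.resize(im,None,fx=1.5,fy=1.5,interpolation=cv2.INTER_CUBIC))
"
```

```text
time_s: 11.38
tool_pos: [504.2, -4.3, 118.8]
tcp_rot: [-2.512, -1.883, 0.003]
contact_force: [0.2, -0.0, -1.7]
finger_gap: 0.743
gripper_force: 39.0
time_s: 12.38
tool_pos: [402.0, -253.3, 119.4]
tcp_rot: [-2.512, -1.883, 0.0]
contact_force: [-0.1, 0.6, -1.8]
finger_gap: 0.741
gripper_force: 39.0
rz 0.002 d [17.2  0.7 -0.6] | tilt 0.0023 j6 -0.53 t 12.4
```

View pics/v3.png

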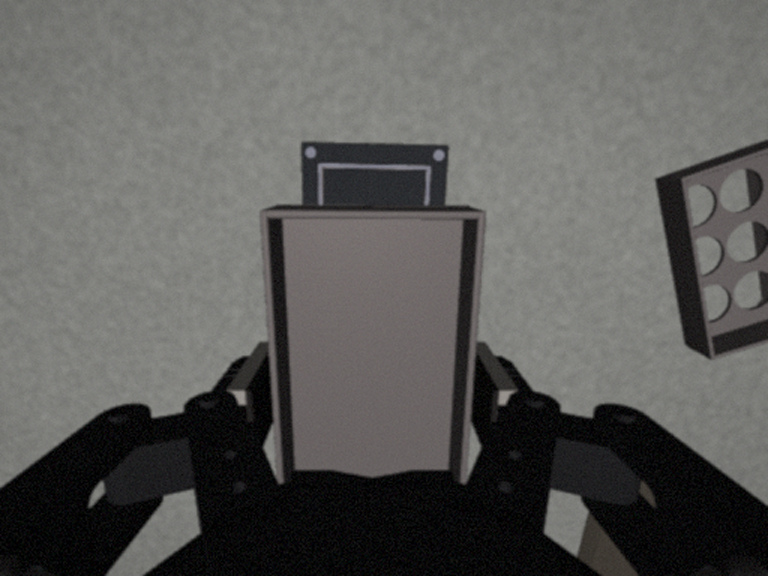

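The wrist view (1.5x) shows the held tray's far rim at (262,211)-(486,212). The base's far plate edge is at (302,142)-(448,146) and its rim edge at (318,164)-(432,167).

```bash
python3 -c "
from h import *
import json
st=json.load(open('w3.json'));K,C=cam('wrist',st)
f=lambda uv,z:ray(crop(uv,(0,0),1.5),z,K,C)
def end(uv,z,half):
    P=f(uv,z); a=P[1]-P[0]; w=np.hypot(*a); a/=w; n=np.array([-a[1],a[0]]); m=P.mean(0); print(w.round(1),np.arctan2(a[1],a[0]).round(3),(m-half*n).round(1))
for z in(142.5,138):end([(262,210.5),(486,212)],z,56)
end([(302,142),(448,146)],6,68); end([(318,164),(432,167)],14,56)
print(st)"
```

```text
62.8 -0.291 [ 401.3 -254.3]
65.2 -0.291 [ 401.2 -254.7]
84.2 -0.311 [ 405.3 -239.4]
64.5 -0.31 [ 405.6 -239.6]
{'tool_pos': [401.97729022208625, -253.2838142124535, 119.4232624903329], 'tcp_rot': [-2.5120844516099075, -1.882668024548067, 0.00011571527605244276]}
```

Scaled: 35 mm is 0.0467, 30 mm is 0.04, 0.008 rad is 0.0038.

```bash
python3 -c "
from h import *
togo([407,-237.6,24],-.295)"; python3 -m handwheel '[{"turn_vec": [0,0,0.0038],"trans": [0.0227,0.0005,0.0267],"aperture": 0},{"trans": [0,0,0.0467],"aperture": 0},{"trans": [0,0,0.04],"aperture": 0},{"trans": [0,0,0.0133],"aperture": 0},{"aperture": 0},{"aperture": 0}]';python3 -c "
from h import *
togo([407,-237.6,14],-.295)"
```

```text
rz 0.011 d [16.2  0.1 95.7] | tilt 0.0017 j6 -0.53 t 12.4
time_s: 13.18
tool_pos: [408.0, -238.3, 26.4]
tcp_rot: [2.52, 1.873, 0.0]
contact_force: [-1.3, -0.6, -0.5]
finger_gap: 0.739
gripper_force: 39.0
rz 0.003 d [ 0.4 -1.1 12.4] | tilt 0.0018 j6 -0.49 t 13.2
```

Scaled: 4 mm is 0.0053, -1.1 mm is -0.0015, 0.003 rad is 0.0014.

```bash
python3 -m handwheel '[{"turn_vec": [0,0,0.0014],"trans": [0.0005,-0.0015,0],"aperture": 0},{"trans": [0,0,0.0053],"aperture": 0},{"trans": [0,0,0.004],"aperture": 0},{"trans": [0,0,0.0027],"aperture": 0},{"trans": [0,0,0.0013],"aperture": 0},{"aperture": 0},{"aperture": 0}]';python3 -c "
from h import *
togo([407,-237.6,14],-.295)"; python3 -m handwheel '[{"trans": [0,0,0.002],"aperture": 0},{"trans": [0,0,0.0013],"aperture": 0},{"aperture": 0},{"aperture": 0}]';python3 -c "
from h import *
togo([407,-237.6,14],-.295)"
```

```text
time_s: 14.05
tool_pos: [406.5, -237.4, 15.5]
tcp_rot: [2.524, 1.87, -0.0]
contact_force: [0.5, -0.1, -0.8]
finger_gap: 0.741
gripper_force: 39.0
rz -0.0 d [-0.1  0.5  1.5] | tilt 0.0001 j6 -0.48 t 14.1
time_s: 14.55
tool_pos: [406.6, -237.4, 13.8]
tcp_rot: [2.524, 1.87, 0.0]
contact_force: [-5.6, 2.2, 13.1]
finger_gap: 0.738
gripper_force: 40.8
rz -0.0 d [-0.1  0.5 -0.2] | tilt 0.0005 j6 -0.48 t 14.6
```

Scaled: -40 mm is -0.0533, -20 mm is -0.0267.

```bash
python3 -m handwheel '[{"aperture": 1},{"aperture": 1},{"aperture": 1},{"trans": [0,0,-0.0267],"aperture": 1},{"trans": [0,0,-0.0533],"aperture": 1},{"trans": [0,0,-0.0533],"aperture": 1},{"trans": [0,0,-0.0267],"aperture": 1},{"aperture": 1},{"aperture": 1}]';python3 -c "
from h import *
import json
s=monitor.get_state(); json.dump({k:list(s[k]) for k in('tool_pos','tcp_rot')},open('w4.json','w'))
im=read_camera('wrist');cv2.imwrite('pics/w4.png',im)
cv2.imwrite('pics/v4.png',cv2.resize(im,None,fx=1.5,fy=1.5,interpolation=cv2.INTER_CUBIC))
togo([635,99,120],.23)
"
```

```text
time_s: 15.68
tool_pos: [406.1, -237.0, 131.8]
tcp_rot: [-2.523, -1.869, 0.0]
contact_force: [-0.8, 1.4, -0.2]
finger_gap: 1.001
gripper_force: 0.0
rz -0.526 d [274.9 299.5  11.7] | tilt 0.0022 j6 -0.48 t 15.7
```

View pics/v4.png

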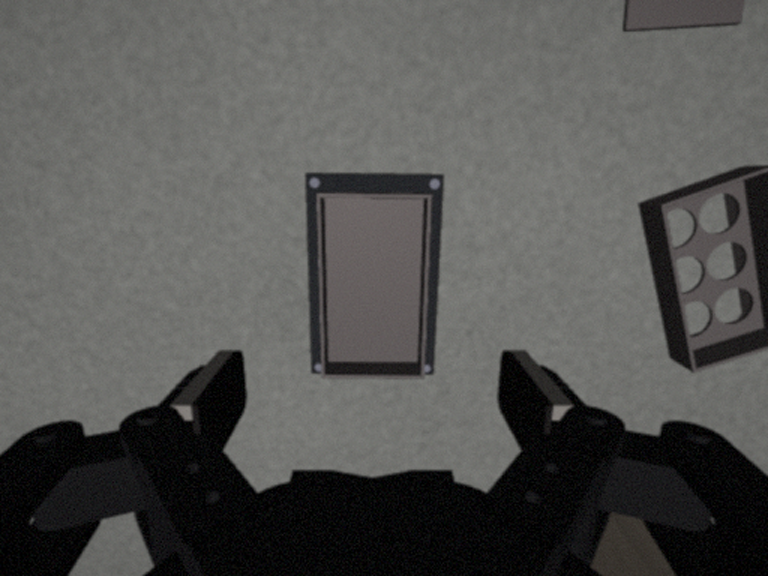

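The catch tray sits in the base, with its rim at (317,194), (433,195), (425,377) and (323,374) in the 1.5x picture.

Scaled: 43 mm is 0.0573, 39 mm is 0.052, -0.175 rad is -0.0836.

```bash
python3 -c "
from h import *
import json
K,C=cam('wrist',json.load(open('w4.json')))
print(rect(crop([(317,194),(433,195),(425,377.5),(323,374.5)],(0,0),1.5),37,K,C))
print(rect(crop([(306,174),(443,176),(434,374),(311,374)],(0,0),1.5),6,K,C))
"
python3 -m handwheel '[{"turn_vec": [0,0,-0.0836],"aperture": 1},{"turn_vec": [0,0,-0.0836],"aperture": 1},{"turn_vec": [0,0,-0.0836],"aperture": 1},{"trans": [0.052,0.0573,0],"aperture": 1},{"trans": [0.052,0.0573,0],"aperture": 1},{"trans": [0.052,0.0573,0],"aperture": 1},{"trans": [0.052,0.0573,0],"aperture": 1},{"trans": [0.052,0.0573,0],"aperture": 1},{"trans": [0.052,0.0573,0],"aperture": 1},{"trans": [0.052,0.0573,0],"aperture": 1}]';python3 -m handwheel '[{"aperture": 1},{"aperture": 1},{"aperture": 1}]';python3 -c "
from h import *
import json
s=monitor.get_state(); json.dump({k:list(s[k]) for k in('tool_pos','tcp_rot')},open('w5.json','w'))
im=read_camera('wrist');cv2.imwrite('pics/w5.png',im)
cv2.imwrite('pics/v5.png',cv2.resize(im,None,fx=1.5,fy=1.5,interpolation=cv2.INTER_CUBIC))
togo([635,99,120],.23)
"
```

```text
(array([ 406.8, -237.5]), np.float64(-0.299), np.float64(63.5), np.float64(109.6))
(array([ 405.7, -239.1]), np.float64(-0.305), np.float64(85.1), np.float64(134.1))
time_s: 16.98
tool_pos: [638.0, 98.7, 131.4]
tcp_rot: [-1.952, -2.46, 0.002]
contact_force: [0.3, -1.4, 0.2]
finger_gap: 1.001
gripper_force: 0.0
time_s: 17.35
tool_pos: [637.1, 95.8, 132.7]
tcp_rot: [-1.954, -2.459, 0.001]
contact_force: [0.1, -0.0, -0.2]
finger_gap: 1.002
gripper_force: 0.0
rz -0.002 d [ 3.6 -1.4 12.9] | tilt 0.0004 j6 -0.26 t 17.4
```

View pics/v5.png

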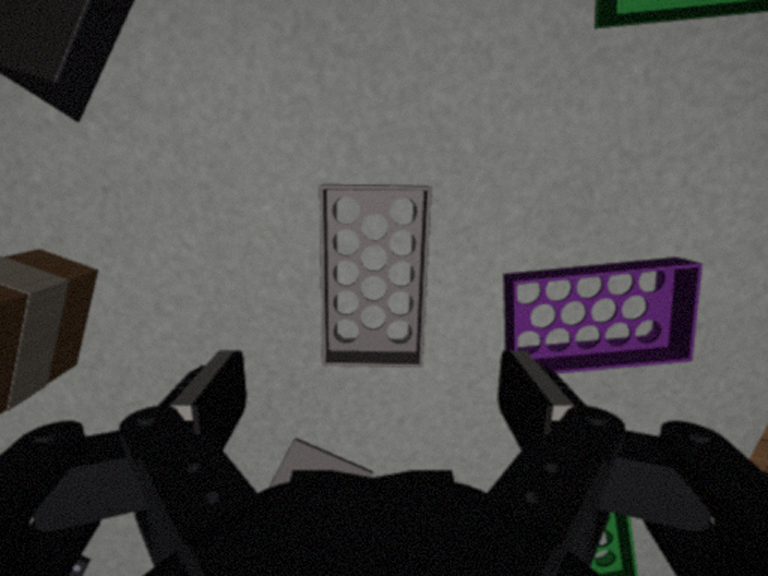

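The wrist view shows the grey small-hole tray (5-4-5 holes), rim at (319,185), (432,186), (423,366) and (324,365).

```bash
python3 -c "
from h import *
import json
K,C=cam('wrist',json.load(open('w5.json')))
c,y,*r=rect(crop([(319,185),(432,186),(423,366),(324,365)],(0,0),1.5),30,K,C);print(c,y,r)
togo([*c,4],y)
"
```

```text
[637.   99.8] 0.219 [np.float64(63.4), np.float64(110.9)]
rz 0.009 d [  3.9   0.7 128.9] | tilt 0.0004 j6 -0.26 t 17.4
```

Scaled: 34 mm is 0.0453, 24 mm is 0.032, 0.009 rad is 0.0043.

```bash
python3 -m handwheel '[{"turn_vec": [0,0,0.0043],"trans": [0.0052,0.0009,0.0453],"aperture": 1},{"trans": [0,0,0.0453],"aperture": 1},{"trans": [0,0,0.0453],"aperture": 1},{"trans": [0,0,0.032],"aperture": 1},{"trans": [0,0,0.0033],"aperture": 1},{"aperture": 1},{"aperture": 0},{"aperture": 0},{"aperture": 0},{"aperture": 0}]';python3 -m handwheel '[{"aperture": 0},{"trans": [0,0,-0.0267],"aperture": 0},{"trans": [0,0,-0.0533],"aperture": 0},{"trans": [0,0,-0.0533],"aperture": 0},{"trans": [0,0,-0.02],"aperture": 0},{"aperture": 0}]';python3 -c "
from h import *
togo([406.8,-237.5,120],-.299)"
```

```text
time_s: 18.65
tool_pos: [638.0, 100.9, 5.8]
tcp_rot: [1.962, 2.451, 0.002]
contact_force: [-1.4, -0.6, 6.8]
finger_gap: 0.744
gripper_force: 39.7
time_s: 19.4
tool_pos: [637.4, 101.0, 119.9]
tcp_rot: [1.963, 2.452, 0.001]
contact_force: [-0.2, 0.0, -2.2]
finger_gap: 0.741
gripper_force: 39.1
rz 0.52 d [-3.914e+02 -1.207e+02 -1.000e-01] | tilt 0.0011 j6 -0.24 t 19.4
```

Scaled: -44 mm is -0.0587, -38 mm is -0.0507, 0.174 rad is 0.0831.

```bash
python3 -m handwheel '[{"turn_vec": [0,0,0.0826],"aperture": 0},{"turn_vec": [0,0,0.0826],"aperture": 0},{"turn_vec": [0,0,0.0831],"aperture": 0},{"trans": [-0.0507,-0.016,0],"aperture": 0},{"trans": [-0.0587,-0.018,0],"aperture": 0},{"trans": [-0.0587,-0.018,0],"aperture": 0},{"trans": [-0.0587,-0.018,0],"aperture": 0},{"trans": [-0.0587,-0.018,0],"aperture": 0},{"trans": [-0.0587,-0.018,0],"aperture": 0},{"trans": [-0.0587,-0.018,0],"aperture": 0}]';python3 -m handwheel '[{"trans": [-0.0587,-0.018,0],"aperture": 0},{"trans": [-0.0533,-0.018,0],"aperture": 0},{"aperture": 0},{"aperture": 0},{"aperture": 0}]';python3 -c "
from h import *
import json
togo([407.1,-236.4,50],-.299)
s=monitor.get_state(); json.dump({k:list(s[k]) for k in('tool_pos','tcp_rot')},open('w6.json','w'))
im=read_camera('wrist');cv2.imwrite('pics/w6.png',im)"
```

```text
time_s: 20.65
tool_pos: [457.6, -160.8, 117.9]
tcp_rot: [-2.526, -1.864, 0.002]
contact_force: [1.2, -0.2, -1.0]
finger_gap: 0.737
gripper_force: 39.2
time_s: 21.28
tool_pos: [409.0, -231.5, 118.9]
tcp_rot: [-2.526, -1.866, 0.0]
contact_force: [0.9, -1.0, -0.9]
finger_gap: 0.741
gripper_force: 39.2
rz 0.001 d [-5.2 -0.4 68.9] | tilt 0.001 j6 -0.47 t 21.3
```

Scaled: 30 mm is 0.04, 20 mm is 0.0267.

```bash
python3 -m handwheel '[{"trans": [-0.0069,-0.0005,0.0267],"aperture": 0},{"trans": [0,0,0.04],"aperture": 0},{"trans": [0,0,0.024],"aperture": 0},{"aperture": 0},{"aperture": 0}]';python3 -c "
from h import *
togo([407.1,-236.4,37],-.299)"
```

```text
time_s: 21.95
tool_pos: [407.3, -237.3, 52.1]
tcp_rot: [2.527, 1.865, 0.0]
contact_force: [0.0, -0.0, -0.9]
finger_gap: 0.737
gripper_force: 39.1
rz 0.0 d [ 0.8 -0.5 15.1] | tilt 0.0011 j6 -0.48 t 21.9
```

Scaled: 4 mm is 0.0053, 3 mm is 0.004.

```bash
python3 -m handwheel '[{"trans": [0.0011,-0.0007,0.0053],"aperture": 0},{"trans": [0,0,0.0053],"aperture": 0},{"trans": [0,0,0.004],"aperture": 0},{"trans": [0,0,0.0027],"aperture": 0},{"aperture": 0},{"aperture": 0}]';python3 -c "
from h import *
togo([407.1,-236.4,37],-.299)"; python3 -m handwheel '[{"trans": [0,0,0.002],"aperture": 0},{"trans": [0,0,0.002],"aperture": 0},{"aperture": 0},{"aperture": 0}]';python3 -c "
from h import *
togo([407.1,-236.4,37],-.299)"
```

```text
time_s: 22.7
tool_pos: [406.6, -236.4, 38.5]
tcp_rot: [2.528, 1.865, 0.0]
contact_force: [-0.3, 0.2, -1.1]
finger_gap: 0.738
gripper_force: 39.1
rz -0.0 d [0.2 0.5 1.5] | tilt 0.0001 j6 -0.48 t 22.7
time_s: 23.2
tool_pos: [406.6, -236.4, 35.8]
tcp_rot: [2.528, 1.865, 0.0]
contact_force: [-2.5, 1.1, 4.9]
finger_gap: 0.742
gripper_force: 40.0
rz -0.0 d [ 0.2  0.4 -1.2] | tilt 0.0003 j6 -0.48 t 23.2
```

Scaled: -40 mm is -0.0533, -35 mm is -0.0467.

```bash
python3 -m handwheel '[{"trans": [0,0,0.0007],"aperture": 0},{"aperture": 1},{"aperture": 1},{"aperture": 1},{"trans": [0,0,-0.0267],"aperture": 1},{"trans": [0,0,-0.0533],"aperture": 1},{"trans": [0,0,-0.0467],"aperture": 1},{"aperture": 1},{"aperture": 1}]';python3 -c "
from h import *
import json
s=monitor.get_state(); json.dump({k:list(s[k]) for k in('tool_pos','tcp_rot')},open('w7.json','w'))
im=read_camera('wrist');cv2.imwrite('pics/w7.png',im)
togo([612,-288,132],.068)
"
python3 -m handwheel '[{"turn_vec": [0,0,-0.0879],"aperture": 1},{"turn_vec": [0,0,-0.0879],"aperture": 1},{"trans": [-0.0213,0.064,0],"aperture": 1},{"trans": [-0.0213,0.064,0],"aperture": 1},{"trans": [-0.0213,0.064,0],"aperture": 1},{"trans": [-0.0213,0.064,0],"aperture": 1},{"aperture": 1},{"aperture": 1}]';python3 -c "
from h import *
import json
togo([612,-288,132],.068)
s=monitor.get_state(); json.dump({k:list(s[k]) for k in('tool_pos','tcp_rot')},open('w8.json','w'))
im=read_camera('wrist');cv2.imwrite('pics/w8.png',im)
a=cv2.imread('pics/w7.png')[90:270,180:320]; b=im[90:270,150:350]
cv2.imwrite('pics/v8.png',cv2.resize(np.hstack([a,b]),None,fx=2.3,fy=2.3,interpolation=cv2.INTER_CUBIC))
"
```

```text
time_s: 24.32
tool_pos: [406.3, -236.1, 129.2]
tcp_rot: [-2.527, -1.865, 0.0]
contact_force: [0.3, -0.3, -0.3]
finger_gap: 1.001
gripper_force: 0.0
rz -0.368 d [-65.8 201.8  -3.1] | tilt 0.0019 j6 -0.48 t 24.4
time_s: 25.38
tool_pos: [601.6, -286.7, 128.5]
tcp_rot: [-2.142, -2.294, 0.001]
contact_force: [-0.0, -0.3, -0.1]
finger_gap: 0.999
gripper_force: 0.0
rz 0.001 d [-2.  10.3 -3.5] | tilt 0.0027 j6 -0.69 t 25.4
```

View pics/v8.png

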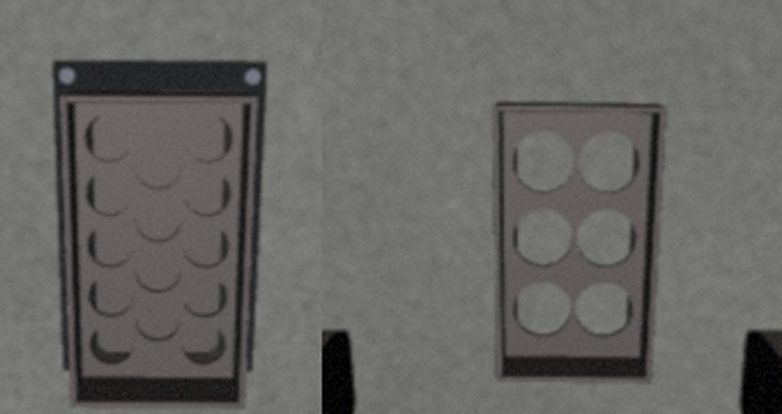

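The left half shows the small-hole tray seated, rim at (59,96), (260,98), (246,404) and (74,403). The right half shows the large-hole tray, rim at (496,104), (664,106), (648,379) and (500,379).

```bash
python3 -c "
from h import *
import json
K,C=cam('wrist',json.load(open('w7.json')))
print(rect(crop([(59,96),(260,98),(246,404),(74,403)],(180,90),2.3),60,K,C))
K,C=cam('wrist',json.load(open('w8.json')))
c,y,*r=rect(crop([(496,104),(664,106),(648,379),(500,379)],(10,90),2.3),30,K,C);print(c,y,r)
togo([*c,4],y)
"
```

```text
(array([ 406.4, -236.9]), np.float64(-0.297), np.float64(63.7), np.float64(109.5))
[ 612.5 -291.5] 0.059 [np.float64(61.2), np.float64(110.5)]
rz 0.009 d [ -5.4  10.7 125.2] | tilt 0.0019 j6 -0.69 t 25.4
```

Scaled: 34 mm is 0.0453, 30 mm is 0.04, 0.009 rad is 0.0043.

```bash
python3 -m handwheel '[{"turn_vec": [0,0,0.0043],"trans": [-0.0072,0.0143,0.04],"aperture": 1},{"trans": [0,0,0.0453],"aperture": 1},{"trans": [0,0,0.0453],"aperture": 1},{"trans": [0,0,0.032],"aperture": 1},{"trans": [0,0,0.004],"aperture": 1},{"aperture": 1},{"aperture": 0},{"aperture": 0},{"aperture": 0},{"aperture": 0}]';python3 -m handwheel '[{"aperture": 0},{"trans": [0,0,-0.0267],"aperture": 0},{"trans": [0,0,-0.0533],"aperture": 0},{"trans": [0,0,-0.0533],"aperture": 0},{"trans": [0,0,-0.02],"aperture": 0},{"aperture": 0},{"aperture": 0}]';python3 -c "
from h import *
togo([406.4,-236.9,120],-.297)"
```

```text
time_s: 26.68
tool_pos: [614.0, -292.1, 6.5]
tcp_rot: [2.153, 2.285, 0.0]
contact_force: [-1.4, 0.8, 5.7]
finger_gap: 0.74
gripper_force: 39.8
time_s: 27.55
tool_pos: [612.9, -291.3, 118.0]
tcp_rot: [-2.152, -2.284, 0.001]
contact_force: [-0.5, -0.3, -0.7]
finger_gap: 0.742
gripper_force: 39.0
rz 0.357 d [  -8.4 -213.4   -2. ] | tilt 0.003 j6 -0.68 t 27.6
```

Scaled: -45 mm is -0.06, -40 mm is -0.0533, 0.18 rad is 0.0859.

```bash
python3 -m handwheel '[{"turn_vec": [0,0,0.0859],"aperture": 0},{"turn_vec": [0,0,0.0845],"aperture": 0},{"trans": [-0.0024,-0.0533,0],"aperture": 0},{"trans": [-0.0024,-0.06,0],"aperture": 0},{"trans": [-0.0024,-0.06,0],"aperture": 0},{"trans": [-0.0024,-0.06,0],"aperture": 0},{"trans": [-0.0024,-0.0507,0],"aperture": 0},{"aperture": 0},{"aperture": 0},{"aperture": 0}]';python3 -c "
from h import *
togo([406.3,-237.2,73],-.297)"
```

```text
time_s: 28.8
tool_pos: [407.9, -238.1, 119.5]
tcp_rot: [-2.526, -1.868, -0.0]
contact_force: [-0.5, -0.6, -0.7]
finger_gap: 0.738
gripper_force: 39.1
rz -0.0 d [ 0.4 -1.8 46.5] | tilt 0.0002 j6 -0.48 t 28.8
```

Scaled: 20 mm is 0.0267, 5 mm is 0.0067.

```bash
python3 -m handwheel '[{"trans": [0.0005,-0.0024,0.0267],"aperture": 0},{"trans": [0,0,0.0267],"aperture": 0},{"trans": [0,0,0.0067],"aperture": 0},{"aperture": 0},{"aperture": 0},{"aperture": 0}]';python3 -c "
from h import *
togo([406.3,-237.2,60],-.297)"
```

```text
time_s: 29.55
tool_pos: [405.9, -237.2, 75.4]
tcp_rot: [2.525, 1.867, 0.0]
contact_force: [-0.4, 0.7, -0.8]
finger_gap: 0.743
gripper_force: 39.1
rz -0.0 d [ 0.1  0.4 15.4] | tilt 0.0011 j6 -0.48 t 29.6
```

The rows are not in the units I measure in: shifts go in shares of 750 mm and turns go in shares of 120 degrees. I convert before sending: 4 mm is 0.0053, 3 mm is 0.004.

```bash
python3 -m handwheel '[{"trans": [0.0001,0.0005,0.0053],"aperture": 0},{"trans": [0,0,0.0053],"aperture": 0},{"trans": [0,0,0.004],"aperture": 0},{"trans": [0,0,0.0027],"aperture": 0},{"aperture": 0},{"aperture": 0}]';python3 -m handwheel '[{"trans": [0,0,0.002],"aperture": 0},{"trans": [0,0,0.002],"aperture": 0},{"trans": [0,0,0.0007],"aperture": 0},{"aperture": 0},{"aperture": 0}]';python3 -c "
from h import *
togo([406.3,-237.2,60],-.297)"
```

```text
time_s: 30.3
tool_pos: [406.1, -237.1, 62.0]
tcp_rot: [2.526, 1.868, 0.0]
contact_force: [0.7, -0.6, 0.1]
finger_gap: 0.741
gripper_force: 39.1
time_s: 30.92
tool_pos: [406.2, -237.1, 59.3]
tcp_rot: [2.526, 1.868, -0.0]
contact_force: [-3.9, 4.1, 12.0]
finger_gap: 0.74
gripper_force: 40.7
rz -0.0 d [-0.1  0.2 -0.7] | tilt 0.0005 j6 -0.48 t 30.9
```

Scaled: -40 mm is -0.0533, -25 mm is -0.0333.

```bash
python3 -m handwheel '[{"aperture": 1},{"aperture": 1},{"aperture": 1},{"trans": [0,0,-0.0267],"aperture": 1},{"trans": [0,0,-0.0533],"aperture": 1},{"trans": [0,0,-0.0333],"aperture": 1},{"aperture": 1},{"aperture": 1}]';python3 -c "
from h import *
import json
s=monitor.get_state(); json.dump({k:list(s[k]) for k in('tool_pos','tcp_rot')},open('w9.json','w'))
im=read_camera('wrist');cv2.imwrite('pics/w9.png',im)
togo([625,-94,140],-.234)
"
python3 -m handwheel '[{"turn_vec": [0,0,-0.0301],"trans": [0.0267,0.0267,0],"aperture": 1},{"trans": [0.0333,0.0467,0],"aperture": 1},{"trans": [0.0333,0.0533,0],"aperture": 1},{"trans": [0.0333,0.0533,0],"aperture": 1},{"trans": [0,0.0533,0],"aperture": 1},{"aperture": 1},{"aperture": 1}]';python3 -c "
from h import *
togo([625,-94,140],-.234)
"
```

```text
time_s: 31.92
tool_pos: [405.7, -236.7, 142.4]
tcp_rot: [-2.525, -1.867, 0.0]
contact_force: [-0.1, -0.2, 0.3]
finger_gap: 0.998
gripper_force: 0.0
rz -0.064 d [189.6 180.3   2.2] | tilt 0.0022 j6 -0.48 t 32.0
time_s: 32.85
tool_pos: [598.4, -186.6, 142.2]
tcp_rot: [-2.465, -1.945, 0.002]
contact_force: [-0.5, 0.3, -0.1]
finger_gap: 0.995
gripper_force: 0.0
rz -0.001 d [96.3  4.4  2.2] | tilt 0.0024 j6 -0.25 t 32.9
```

Scaled: 40 mm is 0.0533, 16 mm is 0.0213.

```bash
python3 -m handwheel '[{"trans": [0.0533,0.0027,0],"aperture": 1},{"trans": [0.0533,0.0027,0],"aperture": 1},{"trans": [0.0213,0,0.0027],"aperture": 1},{"aperture": 1},{"aperture": 1},{"aperture": 1}]';python3 -c "
from h import *
import json
togo([625,-94,140],-.234)
s=monitor.get_state(); json.dump({k:list(s[k]) for k in('tool_pos','tcp_rot')},open('w10.json','w'))
im=read_camera('wrist');cv2.imwrite('pics/w10.png',im)
a=cv2.imread('pics/w9.png')[90:270,180:320]; b=im[90:270,150:350]
cv2.imwrite('pics/v10.png',cv2.resize(np.hstack([a,b]),None,fx=2.3,fy=2.3,interpolation=cv2.INTER_CUBIC))
"
```

```text
time_s: 33.6
tool_pos: [625.2, -95.6, 141.4]
tcp_rot: [2.467, 1.944, -0.0]
contact_force: [-0.4, 0.2, 0.2]
finger_gap: 1.002
gripper_force: 0.0
rz -0.002 d [ 1.5 -0.5  1.4] | tilt 0.0002 j6 -0.1 t 33.6
```

View pics/v10.png

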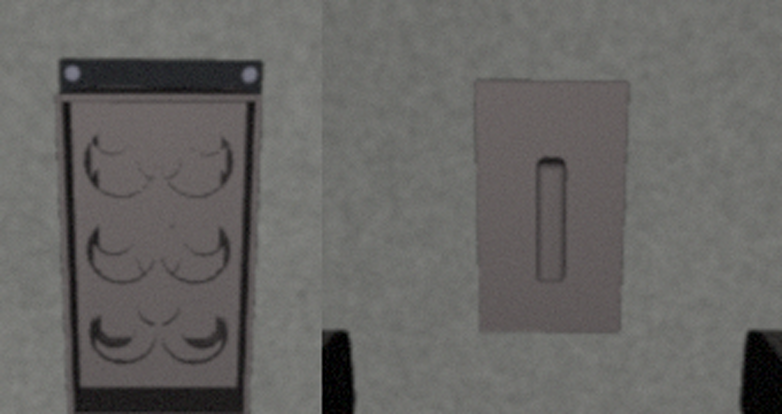

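The left half shows the large-hole tray seated, far rim edge at (56,95)-(262,97). The right half shows the cover plate at (474,79), (629,81), (620,332) and (479,331).

```bash
python3 -c "
from h import *
import json
K,C=cam('wrist',json.load(open('w9.json')))
P=ray(crop([(56,95),(262,97)],(180,90),2.3),83,K,C);a=P[1]-P[0];w=np.hypot(*a);a/=w;print(w,np.arctan2(a[1],a[0]),P.mean(0)-56*np.array([-a[1],a[0]]))
K,C=cam('wrist',json.load(open('w7.json')))
P=ray(crop([(59,96),(260,98)],(180,90),2.3),60,K,C);a=P[1]-P[0];w=np.hypot(*a);a/=w;print(w,np.arctan2(a[1],a[0]),P.mean(0)-56*np.array([-a[1],a[0]]))
K,C=cam('wrist',json.load(open('w10.json')))
c,y,*r=rect(crop([(474,79),(629,81),(620,332),(479,331)],(10,90),2.3),11,K,C);print(c,y,r)
togo([*c,13],y)
"
```

```text
63.092485628956716 -0.30740147733646767 [ 404.86722273 -237.88904389]
64.56443615774393 -0.3096268730662689 [ 405.39212599 -238.11567415]
[626.3 -94.1] -0.243 [np.float64(64.0), np.float64(111.5)]
rz 0.007 d [  1.5   0.7 128.4] | tilt 0.0001 j6 -0.1 t 33.6
```

Scaled: 34 mm is 0.0453, 24 mm is 0.032, 0.007 rad is 0.0033.

```bash
python3 -m handwheel '[{"turn_vec": [0,0,0.0033],"trans": [0.002,0.0009,0.0453],"aperture": 1},{"trans": [0,0,0.0453],"aperture": 1},{"trans": [0,0,0.0453],"aperture": 1},{"trans": [0,0,0.032],"aperture": 1},{"aperture": 1},{"aperture": 1},{"aperture": 1}]' ;python3 -c "
from h import *
togo([626.3,-94.1,14],-.243)"
```

```text
time_s: 34.52
tool_pos: [627.1, -93.4, 16.8]
tcp_rot: [2.472, 1.936, 0.002]
contact_force: [0.0, -0.4, 1.0]
finger_gap: 1.001
gripper_force: 0.0
rz 0.001 d [-0.8 -0.6  2.8] | tilt 0.0022 j6 -0.09 t 34.5
```

Scaled: 2.5 mm is 0.0033, -0.6 mm is -0.0008.

```bash
python3 -m handwheel '[{"trans": [-0.0007,-0.0008,0.0033],"aperture": 0},{"aperture": 0},{"aperture": 0},{"aperture": 0},{"aperture": 0},{"aperture": 0},{"aperture": 0},{"aperture": 0}]';python3 -m handwheel '[{"trans": [0,0,-0.0267],"aperture": 0},{"trans": [0,0,-0.0533],"aperture": 0},{"trans": [0,0,-0.0533],"aperture": 0},{"trans": [0,0,-0.0533],"aperture": 0},{"aperture": 0},{"aperture": 0}]';python3 -c "
from h import *
togo([406.1,-236.9,140],-.297)"
```

```text
time_s: 35.52
tool_pos: [625.9, -93.5, 13.1]
tcp_rot: [2.473, 1.937, 0.0]
contact_force: [0.6, -0.6, 3.5]
finger_gap: 0.134
gripper_force: 34.7
time_s: 36.28
tool_pos: [625.3, -93.3, 152.6]
tcp_rot: [-2.472, -1.937, 0.001]
contact_force: [0.2, 0.3, -1.3]
finger_gap: 0.132
gripper_force: 34.3
rz 0.055 d [-201.5 -167.6   12.6] | tilt 0.0011 j6 -0.09 t 36.3
```

Scaled: -38 mm is -0.0507, -31 mm is -0.0413, 0.055 rad is 0.0263.

```bash
python3 -m handwheel '[{"turn_vec": [0,0,0.0263],"trans": [-0.0333,-0.028,0],"aperture": 0},{"trans": [-0.0507,-0.0413,0],"aperture": 0},{"trans": [-0.0507,-0.0413,0],"aperture": 0},{"trans": [-0.0507,-0.0413,0],"aperture": 0},{"trans": [-0.0507,-0.0413,0],"aperture": 0},{"trans": [-0.032,-0.0293,0],"aperture": 0},{"aperture": 0},{"aperture": 0},{"aperture": 0}]';python3 -c "
from h import *
togo([406.3,-236.4,106],-.297)"
```

```text
time_s: 37.4
tool_pos: [408.8, -237.8, 152.6]
tcp_rot: [-2.524, -1.87, -0.0]
contact_force: [-0.4, -0.7, -0.8]
finger_gap: 0.131
gripper_force: 34.4
rz 0.002 d [ 0.6 -2.8 46.6] | tilt 0.0007 j6 -0.48 t 37.4
```

Scaled: 20 mm is 0.0267, 5 mm is 0.0067.

```bash
python3 -m handwheel '[{"trans": [0.0008,-0.0037,0.0267],"aperture": 0},{"trans": [0,0,0.0267],"aperture": 0},{"trans": [0,0,0.0067],"aperture": 0},{"aperture": 0},{"aperture": 0},{"aperture": 0},{"aperture": 0}]';python3 -c "
from h import *
togo([406.3,-236.4,89],-.297)"
```

```text
time_s: 38.28
tool_pos: [405.9, -237.1, 108.2]
tcp_rot: [2.525, 1.869, 0.0]
contact_force: [-0.0, -0.4, -1.0]
finger_gap: 0.132
gripper_force: 34.4
rz 0.001 d [ 0.7  0.2 19.2] | tilt 0.0005 j6 -0.48 t 38.3
```

Scaled: 5 mm is 0.0067, 4 mm is 0.0053.

```bash
python3 -m handwheel '[{"trans": [0.0009,0.0003,0.0067],"aperture": 0},{"trans": [0,0,0.0067],"aperture": 0},{"trans": [0,0,0.0053],"aperture": 0},{"trans": [0,0,0.0027],"aperture": 0},{"trans": [0,0,0.0013],"aperture": 0},{"aperture": 0},{"aperture": 0}]';python3 -m handwheel '[{"trans": [0,0,0.002],"aperture": 0},{"trans": [0,0,0.002],"aperture": 0},{"aperture": 0},{"aperture": 0}]';python3 -c "
from h import *
togo([406.3,-236.4,89],-.297)"
```

```text
time_s: 39.15
tool_pos: [406.3, -236.4, 91.0]
tcp_rot: [2.525, 1.869, 0.0]
contact_force: [0.7, 0.7, -0.8]
finger_gap: 0.136
gripper_force: 34.4
time_s: 39.65
tool_pos: [406.3, -236.5, 88.9]
tcp_rot: [2.524, 1.869, -0.0]
contact_force: [-3.9, 3.0, 12.9]
finger_gap: 0.133
gripper_force: 36.3
rz 0.001 d [ 0.1 -0.1 -0.1] | tilt 0.0007 j6 -0.48 t 39.6
```

Scaled: -40 mm is -0.0533, -25 mm is -0.0333.

```bash
python3 -m handwheel '[{"aperture": 0.6},{"aperture": 0.6},{"aperture": 0.6},{"trans": [0,0,-0.0333],"aperture": 0.6},{"trans": [0,0,-0.0533],"aperture": 0.6},{"trans": [0,0,-0.0533],"aperture": 0.6},{"trans": [0.0533,0,0],"aperture": 0.6},{"trans": [0.0533,0,0],"aperture": 0.6},{"trans": [0.0533,0,0],"aperture": 0.6},{"aperture": 0.6}]';python3 -c "
from h import *
a=read_camera('scene'); b=read_camera('top');w=read_camera('wrist')
f=lambda im,k:cv2.resize(im,None,fx=k,fy=k,interpolation=cv2.INTER_CUBIC)
A=f(a[120:270,230:380],2);B=f(b[220:320,130:380],2.6);A=cv2.resize(A,(390,260));W=cv2.resize(w,(400,300));
o=np.zeros((560,800,3),np.uint8);o[:260,:650]=B;o[260:520,:390]=A;o[260:,400:]=W
cv2.imwrite('pics/v11.png',o)"
```

```text
time_s: 40.9
tool_pos: [441.6, -119.8, 192.9]
tcp_rot: [-2.522, -1.873, -0.0]
contact_force: [0.2, -0.4, 0.0]
finger_gap: 0.597
gripper_force: 0.0
```

View pics/v11.png

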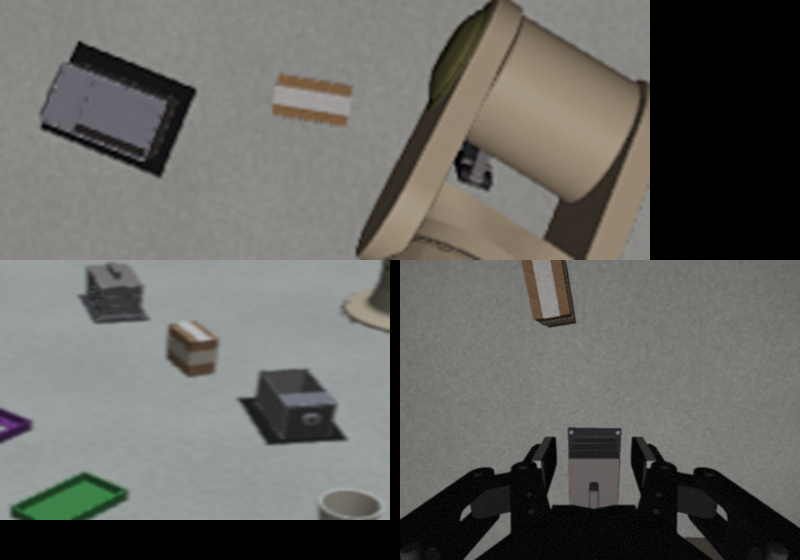

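The stack stands closed and level on the base, at (115,295) in the lower-left picture. The box is upright on the mat, at (118,110) in the top picture, and the carton hasn't moved. I'll hand the job in.

```bash
python3 -c "
from station import *
print(workorder.finish_job())"
```

```text
the job is handed in; nothing more can be done
None
```

I handed the job in at about 41 s of the 131 s: the sorter is stacked on its base in the right order with the cover on, and the coin box stands upright on the mat. The hand-in returned no verdict; seating was judged from the final heights, the contact force and the last pictures.

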